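Seat the work plate on the carving stand's four studs

ROBOT

A 6-joint arm with a two-finger parallel gripper is mounted at the origin on the work surface. World frame = base frame: x ahead of the robot, y to its left, z up, the work surface at z = 0. Lengths are in mm, angles in rad, forces in N, time in s.
With the tool pointing down it reaches from about 350 to 875 mm from the base axis. Payload 4.2 kg.
Tool frame: the origin (TCP) lies where the fingers leave the gripper's body, on its centre line; the fingertips stand 73 mm ahead of it and the grasp point (between the pads) lies 54 mm ahead of it; z points along the fingers, y is the direction in which the jaws open and shut (so a half turn about z gives the same grasp; the last joint's range is limited). The gripper opens to 85 mm and grips with 20 to 120 N. Pads are 22 mm wide; open, the fingers measure 114 mm over their backs; the gripper's body (76 mm by 85 mm) begins 54 mm behind the grasp point. The pads swing forward as they close: fully open they stand 13 mm farther back than shut.
Start: joints at [-1.075, 0.385, 0.008, 0, -1.194, -0.259], TCP at [146.638, -607.533, 303.912] pointing down, gripper open.
Joint ranges: [-3.14, 3.14], [-1.21, 2.06], [-1.07, 1.41], [-3.16, 2.05], [-2.99, -0.16], [-3.1, 3.1]. Speed limits (rad/s): [2.79, 2.79, 3.14, 3.14, 3.14, 3.14].

INTERFACE

Orientations are given as a unit quaternion [x, y, z, w].
In Python, from bench import arm gives the robot as it stands.
- The arm moves only by the tool apply_moves, never from a script. Its argument "increments" is a list that holds one entry, the list of rows, each a list of 7 numbers: the shift along the tool's x, y, z scaled (see below), then the turn, a rotation vector about the tool's x, y, z scaled (see below), then the gripper's target within -1 to 1 (fully open at 1, half-way at 0, shut at -1). A call has 1 to 10 rows; each row is the pose to reach, as a shift and turn from the pose commanded when the call began, along the tool's axes at that moment; what a row does not reach only later rows make up. The controller multiplies each number of a shift by 100 mm and each number of a turn by 0.5 rad. A row lasts 1/10 s, in which the tool goes at most 50 mm and 8.59 degrees, less where a joint would pass 70% of its speed; a pose out of reach is approached as far as the arm can. A call with a number of a shift or a turn outside -1 to 1 is refused whole. A call with a gripper value outside its range is refused whole. The fingers move at their own pace and stop on an object; the grip force is fixed at half the most. Time passes only in rows, so rows that repeat a pose let the fingers close. It gives the time, the measured TCP pose, the force and the opening at its end, in the units of the state.
- arm.read_state(): the state, without advancing time (a new reading comes with each control period).
- arm.get_image(name): name is "side" or "top" or "wrist"; returns a dict with "img" (480x640x3 uint8, red, green, blue), "fx", "fy", "cx", "cy" (pixels), "pose" (4x4, takes a point from camera to world coordinates). Camera axes: x right, y up, looking along -z (the intrinsics and any distortion apply to the point x, -y, -z); pixel columns grow to the right and rows downward; lengths in mm; the calibration is good to about 2 mm. A picture is of the moment at which its call begins. There is no depth.
- arm.job_done(): hands the job in, once; it reports no verdict.
Trained networks look in a picture, given as the dict that the camera call returned (one of the last four; its "shot" number tells which), for a name from the list of things; names that differ only in an ending like _2 or _b are one class to them, and where a whole thing is asked for, a point or a joint stands for the part that bears it (a point fixed in the world has none). Each returns a list of dicts, best first, with "conf" (0 to 1); they miss things now and then, are a little off and sometimes report something else, mostly with a low value. They report only what shows in the picture. A call takes as long as a camera call. They do not tell look-alikes from the thing itself.
- arm.outline_of(label, picture): "pixels" (480x640 bool, what is visible of it) and "box" ([centre column, centre row, width, height] in pixels, round what is visible of it).
- arm.mark_of(label, picture): "at" ([column, row] in pixels: a listed point, or the origin of a listed thing).
The state is a dict: "clock": time; "joints": joint angles; "joint_vel": joint speeds; "joint_efforts": joint torques, N m; "position": TCP position; "ee_rot": TCP orientation; "contact_force": force on the tool from outside, world axes, zero at the start; "wrist_torque": the same for the moment, N m; "gripper_width": finger opening in mm.
Only numpy, scipy, OpenCV 4.12 (cv2) and the standard library are available. Lean on these libraries where they do the work, as an engineer would, in place of code of your own. Each camera call takes 0.05 s, during which the arm holds its last target.

TASK

Put the round metal work plate on the green carving stand: lift it over the stand's centre pin and turn it under light pressure until all four studs slip into its holes, then slide it fully home, flat on the hub, and let go. Do it gently, without dropping or forcing the plate, and leave the inlaid box, the hand plane and the wax tin where they are.

Things in the scene. Friction and masses are not known exactly. Their poses are not given: they have to be found in the camera images.
- plate: the work plate, loose, about 0.55 kg: a grey metal disc 150 mm in diameter, 10 mm thick, two thin grooves near its edge, with four plain 11.5 mm through holes, 40 mm from its centre, on its +x, +y, -x and -y axes (so it fits at any of four quarter turns). Origin: centre of the disc's underside; z up. Underneath, a blind centre bore, 25.5 mm in diameter, goes 36 mm up into the block on top
- block (a point): the centre of the top of the plate's blue metal holding block, 44 mm above the plate's underside. The block is square, 42 x 42 mm, sides square to the plate's x and y axes, and stands 34 mm tall on the middle of the disc: the place to hold the plate
- stand: the carving stand, fixed: a green round foot 170 mm in diameter and a column carrying a dark steel hub 112 mm in diameter, with a steel pin and four brass studs on top. Origin: centre of the foot's underside, on the bench; z up. The hub is clamped, cannot turn, but at any angle: this orientation does NOT give the angle of the studs, which is not measured and must be felt or seen
- seat (a point): the centre of the hub's flat top, 90 mm above the bench; the plate's origin is here when it is home. Four studs round it, a quarter turn apart, 40 mm from the centre, 9 mm in diameter, 12 mm tall, upper 3 mm tapering to 7 mm. A plate not lined up rests on their tips, 12 mm above the hub; turned at most a quarter turn under light pressure it sinks over them
- pin_tip (a point): the top of the centre pin, 30 mm above the hub. The pin is 24 mm in diameter, its upper 9 mm tapering to 14 mm; it enters the plate's bore and centres the plate before the plate reaches the studs
- inlaid_box: bystander: wooden box 150 x 85 x 56 mm with a light and dark inlaid border; origin at the centre of its underside, long side along its x
- wood_plane: bystander: dark steel hand plane 180 x 56 mm, about 80 mm tall, with wooden grips; origin at the centre of its underside, long side along its x
- wax_tin: bystander: yellow round tin, 66 mm in diameter, 55 mm tall; origin at the centre of its underside
Mind the look-alikes: they are no part of the job. Of the things like the stand, leave any that is blue or brown; of the rest the larger one is meant.

How it is judged (in metres and radians):
On the way, in this order (a step that is already met when the one before it is completed fails the run):
1. the plate is on the centre pin, level, above the hub (horizontal distance between plate and seat below 0.004 m and z of plate in the frame of seat between 0.003 and 0.024 m and angle between plate's own z axis and vertical below 0.15 rad), for 0.02 s.
2. the plate is home over the four studs (horizontal distance between plate and seat below 0.003 m and z of plate in the frame of seat below 0.002 m and angle between plate's own z axis and vertical below 0.035 rad), for 0.1 s.
At the end, for the whole second after the job is handed in: the plate lies flat on the hub with all four studs in its holes: underside within 2 mm of the hub's top face, centre within 3 mm of the seat, tilted less than 2 degrees, at rest and released (all of step 2 and z of plate in the frame of seat above -0.002 m and linear speed of plate below 0.02 m/s and angular speed of plate below 0.1 rad/s and contact force between plate and the fingers below 0.2 N); the robot touches nothing.
It fails at once if the plate is forced or dropped onto the stand (more than 60 N between plate and stand) (contact force between plate and stand above 60 N).
It fails at once if the inlaid box is moved more than 25 mm (distance of inlaid_box from where it was at the start of the episode above 0.025 m).
It fails at once if the hand plane is moved more than 25 mm (distance of wood_plane from where it was at the start of the episode above 0.025 m).
It fails at once if the wax tin is moved more than 25 mm (distance of wax_tin from where it was at the start of the episode above 0.025 m).
It also fails if it takes over 67 s, if anything falls off the work surface, if the arm or the gripper's body presses on something with over 40 N, if the wrist force passes 120 N, or if a joint passes its speed limit or range.

## Working session

There is one attempt and no reset: what is moved stays moved. The work goes in short steps, Python scripts to look and compute and a tool call to move; the robot and the scene stay as the last step left them, time stands still between calls to the robot, and variables do not carry over. Pictures are saved under pics/ and viewed, and the job is handed in when it is done.

Besides the shell and the picture viewer there is one more tool, called after "Request:" as name([rows], argument=value, ...), one row to a line, values as JSON. apply_moves: Moves the arm, as the interface text tells. Shifts and turns lie within -1 to 1; 1 stands for 100 mm of shift or 0.5 rad of turn. Its arguments: {"type":"object","properties":{"increments":{"type":"array"}},"required":["increments"]}

```bash
mkdir -p pics; ls; cat > h.py <<'E'
import numpy as np, cv2
from bench import arm
from scipy.spatial.transform import Rotation as R
def shot(n,f=None):
    p=arm.get_image(n)
    if f: cv2.imwrite('pics/'+f,p['img'][:,:,::-1])
    return p
def ray(p,px):
    d=np.array([(px[0]-p['cx'])/p['fx'],-(px[1]-p['cy'])/p['fy'],-1.])
    T=np.array(p['pose']); return T[:3,3],T[:3,:3]@d
def onz(p,px,z):
    o,d=ray(p,px); return o+d*(z-o[2])/d[2]
def proj(p,X):
    T=np.array(p['pose']); c=T[:3,:3].T@(np.array(X)-T[:3,3])
    return np.array([p['cx']+p['fx']*c[0]/-c[2],p['cy']-p['fy']*c[1]/-c[2]])
E
python3 - <<'E'
from h import *
s=arm.read_state();print(s)
for n in ['top','side','wrist']:
    p=shot(n,n+'0.png')
    print(n,[k for k in p if k!='img'],p['fx'],p['fy'],p['cx'],p['cy'],np.round(p['pose'],3).tolist())
    for l in ['plate','stand','inlaid_box','wood_plane','wax_tin']:
        print(l,[(round(float(d['conf']),2),np.round(d['box']).tolist()) for d in arm.outline_of(l,p)])
    for l in ['plate','block','seat','pin_tip','stand']:
        print('mark',l,[(round(float(d['conf']),2),np.round(d['at'],1).tolist()) for d in arm.mark_of(l,p)])
E
```

```text
pics
{'clock': 0.0, 'joints': array([-1.07538761e+00,  3.85560069e-01,  6.62113027e-03, -4.95666063e-04,
       -1.19398271e+00, -2.58633548e-01]), 'joint_vel': array([-0.00178047,  0.00104533,  0.00167854,  0.00058041, -0.00116443,
        0.00114816]), 'joint_efforts': array([ 2.18521727e-04, -3.92289770e+01,  1.88395536e+01,  4.18607354e+00,
       -4.61105257e-03,  1.15944528e-05]), 'position': array([ 146.55188902, -607.13955474,  302.81793934]), 'ee_rot': array([-1.18020366e-01,  9.93010579e-01,  1.07282651e-03, -1.77050294e-04]), 'contact_force': array([-0.31916214, -0.01357289, -0.86047128]), 'wrist_torque': array([ 0.01211665, -0.04591423,  0.03764389]), 'gripper_width': 85.53159454105806}
top ['fx', 'fy', 'cx', 'cy', 'pose', 'shot'] 610.463975421492 610.463975421492 330.5319818634615 236.62588623184362 [[-0.011, 0.99, -0.139, 283.375], [-1.0, -0.013, -0.01, 118.308], [-0.012, 0.139, 0.99, 1631.197], [0.0, 0.0, 0.0, 1.0]]
plate [(0.83, [474.0, 234.0, 58.0, 54.0]), (0.71, [451.0, 149.0, 53.0, 59.0])]
stand [(0.79, [268.0, 249.0, 63.0, 63.0]), (0.75, [249.0, 338.0, 64.0, 65.0]
[... 1368 characters left out ...]
4, 348.2]), (0.78, [343.1, 260.5]), (0.67, [269.1, 285.0])]
mark pin_tip [(0.79, [196.7, 348.5]), (0.74, [339.5, 334.5]), (0.65, [273.7, 272.9]), (0.59, [346.8, 256.4])]
mark stand [(0.96, [346.7, 288.3]), (0.64, [205.4, 381.7]), (0.6, [272.0, 321.6]), (0.6, [341.1, 388.2]), (0.6, [271.5, 287.2])]
wrist ['fx', 'fy', 'cx', 'cy', 'pose', 'shot'] 382.676034112259 382.676034112259 319.40443044036454 241.46492333815496 [[-0.236, -0.92, -0.314, 66.244], [0.972, -0.223, -0.076, -626.885], [0.0, -0.323, 0.946, 372.281], [0.0, 0.0, 0.0, 1.0]]
plate [(0.57, [532.0, 477.0, 31.0, 6.0])]
stand []
inlaid_box []
wood_plane []
wax_tin []
mark plate []
mark block []
mark seat []
mark pin_tip []
mark stand []
```

View pics/top0.png

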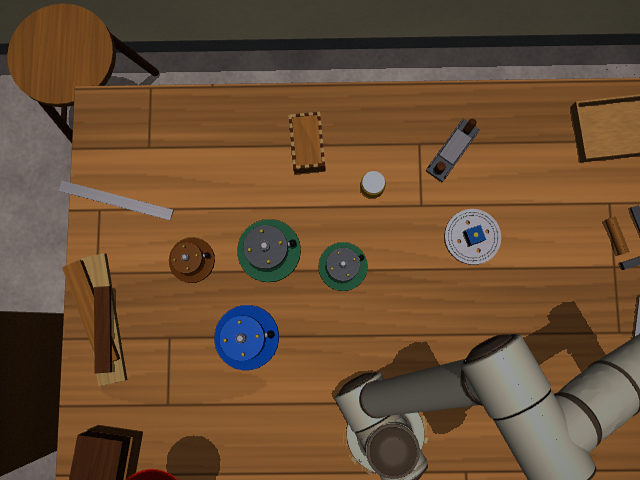

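View pics/side0.png

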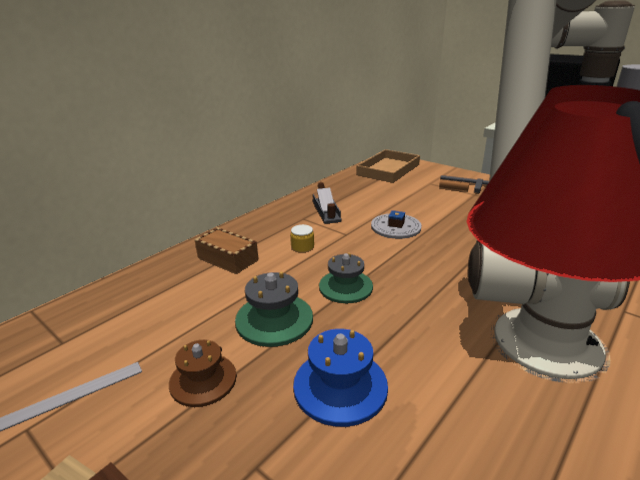

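```bash
python3 - <<'E'
import cv2,numpy as np
t=cv2.imread('pics/top0.png');s=cv2.imread('pics/side0.png')
a=cv2.resize(t[190:380,160:380],None,fx=3,fy=3,interpolation=3)
b=cv2.resize(t[110:290,400:560],None,fx=3,fy=3,interpolation=3)
cv2.imwrite('pics/top0a.png',a);cv2.imwrite('pics/top0b.png',b)
E
```

```text
(no output)
```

View pics/top0a.png

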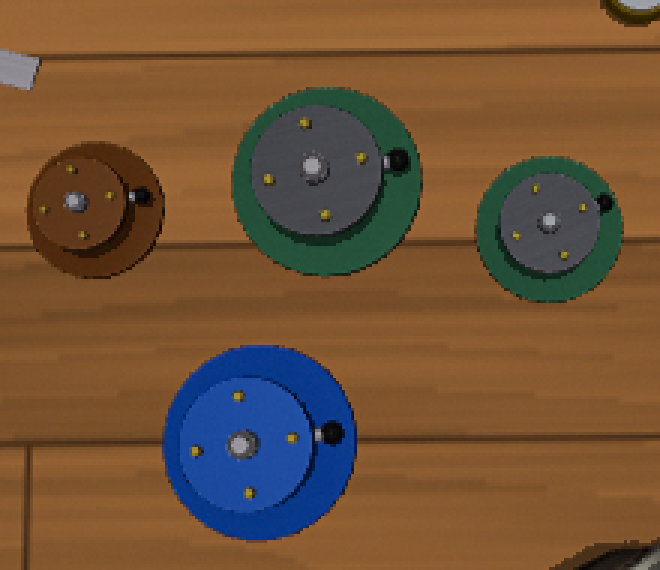

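View pics/top0b.png

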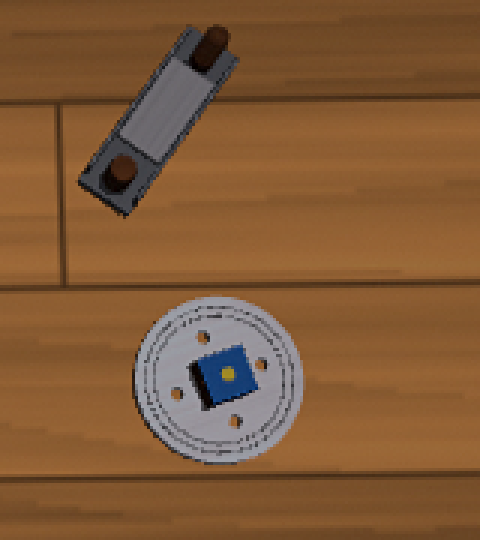

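Candidates for the stand: brown (190,258), blue (247,338), small green (343,266), large green (268,249). I choose the large green one at (268,249), and the only plate, at (474,235), with its blue block.

```bash
python3 - <<'E'
from h import *
p=shot('top');q=shot('side')
im=p['img'];hsv=cv2.cvtColor(im,cv2.COLOR_RGB2HSV)
def cen(label,pic,near):
    ds=[d for d in arm.outline_of(label,pic) if np.hypot(d['box'][0]-near[0],d['box'][1]-near[1])<25]
    return ds
# plate circle fit
d=cen('plate',p,(474,235))[0]; m=d['pixels'].astype(np.uint8)
c,_=cv2.findContours(m,0,1);c=max(c,key=cv2.contourArea);e=cv2.fitEllipse(c);print('plate ell',e, onz(p,e[0],8))
d=cen('stand',p,(268,249))[0]; m=d['pixels'].astype(np.uint8)
g=((hsv[...,0]>50)&(hsv[...,0]<90)&(hsv[...,1]>80)).astype(np.uint8)
g[:, :232]=0;g[:,304:]=0;g[:212]=0;g[285:]=0
c,_=cv2.findContours(g,0,1);c=max(c,key=cv2.contourArea);e=cv2.fitEllipse(cv2.convexHull(c));print('foot',e,onz(p,e[0],8))
for l,z in [('seat',90),('pin_tip',120)]:
    for a in arm.mark_of(l,p): print(l,onz(p,a['at'],z).round(1),a['conf'])
for l,z in [('seat',90),('pin_tip',120),('plate',0),('block',44)]:
    for a in arm.mark_of(l,q): print('side',l,onz(q,a['at'],z).round(1),a['conf'])
# pin tip bright
# studs
y=((hsv[...,0]>18)&(hsv[...,0]<32)&(hsv[...,1]>150)&(hsv[...,2]>120)).astype(np.uint8)
y2=y.copy();
n,_,st,ct=cv2.connectedComponentsWithStats(y)
for i in range(1,n):
    if 240<ct[i][0]<300 and 215<ct[i][1]<280: print('stud',ct[i].round(1),st[i][4],onz(p,ct[i],101).round(1))
# block top blue
b=((hsv[...,0]>95)&(hsv[...,0]<125)&(hsv[...,1]>120)&(hsv[...,2]>100)).astype(np.uint8)
n,_,st,ct=cv2.connectedComponentsWithStats(b)
for i in range(1,n):
    if 455<ct[i][0]<495 and 215<ct[i][1]<260 and st[i][4]>50:
        cc,_=cv2.findContours((_==i).astype(np.uint8),0,1)
        print('block',ct[i],st[i][4],onz(p,ct[i],44),cv2.minAreaRect(cc[0]))
for a in arm.mark_of('block',p): print('block mark',onz(p,a['at'],44))
for a in arm.mark_of('plate',p): print('plate mark',onz(p,a['at'],0))
E
```

```text
plate ell ((472.2065124511719, 236.0686798095703), (54.97209548950195, 55.830806732177734), 104.46038818359375) [ 508.09324949 -244.99438041    8.        ]
foot ((268.54473876953125, 250.26779174804688), (62.130638122558594, 62.915287017822266), 59.1939811706543) [476.62118784 300.99764382   8.        ]
seat [436.5  96.9  90. ] 0.86
seat [242.5 353.4  90. ] 0.76
seat [476.2 308.7  90. ] 0.58
seat [450.6 497.6  90. ] 0.57
pin_tip [478.2 301.6 120. ] 0.88
pin_tip [429.  108.8 120. ] 0.84
pin_tip [457.1 502.  120. ] 0.77
pin_tip [246.4 367.5 120. ] 0.58
pin_tip [476.7 298.8 120. ] 0.19
side seat [474.9 302.3  90. ] 0.74
side seat [416.5 520.7  90. ] 0.7
side seat [417.4 120.4  90. ] 0.67
side seat [244.6 357.4  90. ] 0.64
side pin_tip [416.9 531.8 120. ] 0.89
side pin_tip [482.3 289.8 120. ] 0.8
side pin_tip [250.2 358.4 120. ] 0.7
side pin_tip [411.3 132.9 120. ] 0.56
side plate [ 505.4 -249.6    0. ] 0.83
side block [699.9 231.5  44. ] 0.66
stud [260.8 230.6] 5 [516.1 310.4 101. ]
stud [279.8 242.2] 6 [485.8 262.  101. ]
stud [248.6 249.2] 5 [468.9 341.  101. ]
stud [267.8 261.2] 6 [437.9 292.2 101. ]
block [475.31481481 234.19444444] 216 [ 507.96250093 -245.27294407   44.        ] ((475.37677001953125, 234.17124938964844), (15.566473007202148, 15.332389831542969), 69.44395446777344)
block mark [ 505.57427243 -244.60638044   44.        ]
plate mark [ 515.12708308 -244.60574558    0.        ]
```

Request:
apply_moves([
  [[-0.2, 0.13, 0, 0, 0, 0, 1], [-0.45, 0.28, 0, 0, 0, 0, 1], [-0.7, 0.43, 0, 0, 0, 0, 1], [-0.9, 0.55, 0, 0, 0, 0, 1]],
])

```text
clock: 2.65
position: [222.0, -532.0, 304.0]
ee_rot: [-0.118, 0.993, -0.0, 0.0]
contact_force: [0.4, -0.8, 0.5]
gripper_width: 85.2
```

Request:
apply_moves([
  [[-0.25, 0.15, 0, 0, 0, 0, 1], [-0.5, 0.3, 0, 0, 0, 0, 1], [-0.7, 0.43, 0, 0, 0, 0, 1], [-0.9, 0.55, 0, 0, 0, 0, 1]],
])

```text
clock: 3.05
position: [296.5, -457.5, 304.1]
ee_rot: [-0.118, 0.993, -0.0, 0.0]
contact_force: [1.3, -1.0, -1.1]
gripper_width: 85.2
```

Request:
apply_moves([
  [[-0.25, 0.15, 0, 0, 0, 0, 1], [-0.5, 0.3, 0, 0, 0, 0, 1], [-0.7, 0.43, 0, 0, 0, 0, 1], [-0.9, 0.55, 0, 0, 0, 0, 1]],
])

```text
clock: 3.45
position: [371.1, -382.9, 304.1]
ee_rot: [-0.118, 0.993, -0.0, 0.0]
contact_force: [-0.0, -0.2, 0.9]
gripper_width: 85.5
```

Request:
apply_moves([
  [[-0.25, 0.15, 0, 0, 0, 0, 1], [-0.5, 0.3, 0, 0, 0, 0, 1], [-0.7, 0.43, 0, 0, 0, 0, 1], [-0.8, 0.5, 0, 0, 0, 0, 1], [-0.8, 0.5, 0, 0, 0, 0, 1], [-0.8, 0.5, 0, 0, 0, 0, 1]],
])

```text
clock: 4.05
position: [436.1, -316.7, 303.9]
ee_rot: [-0.118, 0.993, 0.0, -0.0]
contact_force: [0.2, 0.0, -0.6]
gripper_width: 85.6
```

```bash
cat >> h.py <<'E'
def plan(dst,yaw_deg=None):
    """increments (tool axes,scaled) from the measured pose to a TCP target"""
    s=arm.read_state();r=R.from_quat(s['ee_rot']);d=r.inv().apply(np.array(dst)-s['position'])/100
    yy=np.degrees(np.arctan2(*r.apply([0,1,0])[[1,0]]))
    print('pos',s['position'].round(1),'yaw of tool y',yy.round(2),'F',s['contact_force'].round(1),'T',s['wrist_torque'].round(2),'w',round(s['gripper_width'],1),'t',s['clock'])
    print('shift',d.round(3), '' if yaw_deg is None else ('turn z',-np.radians((yaw_deg-yy+45)%90-45)/0.5))
E
python3 - <<'E'
from h import *
p=shot('wrist','w1.png')
for l in ['plate','block']:
    print(l,[(round(float(d['conf']),2),np.round(d['at'],1).tolist(),onz(p,d['at'],44 if l=='block' else 0).round(1)) for d in arm.mark_of(l,p)])
hsv=cv2.cvtColor(p['img'],cv2.COLOR_RGB2HSV)
b=((hsv[...,0]>95)&(hsv[...,0]<125)&(hsv[...,1]>120)&(hsv[...,2]>100)).astype(np.uint8)
n,L,st,ct=cv2.connectedComponentsWithStats(b)
for i in range(1,n):
    if st[i][4]>200:
        c,_=cv2.findContours((L==i).astype(np.uint8),0,1)
        ap=cv2.approxPolyDP(c[0],6,True)[:,0]
        W=np.array([onz(p,a,44)[:2] for a in ap]);print(st[i],ap.tolist(),W.round(1).tolist(),W.mean(0))
        e=np.roll(W,-1,0)-W;print(np.degrees(np.arctan2(e[:,1],e[:,0])).round(1),np.linalg.norm(e,axis=1).round(1))
E
```

```text
plate [(0.87, [371.8, 279.7], array([ 507.6, -241.7,    0. ]))]
block [(0.81, [378.5, 298.0], array([ 506.5, -241.3,   44. ]))]
[ 352  276   44   42 1511] [[394, 276], [352, 279], [355, 317], [395, 313]] [[481.1, -233.7], [493.3, -271.1], [531.6, -257.6], [518.2, -221.2]] [ 506.03793717 -245.90172374]
[ -71.9   19.3  110.1 -161.3] [39.3 40.6 38.8 39.2]
```

View pics/w1.png

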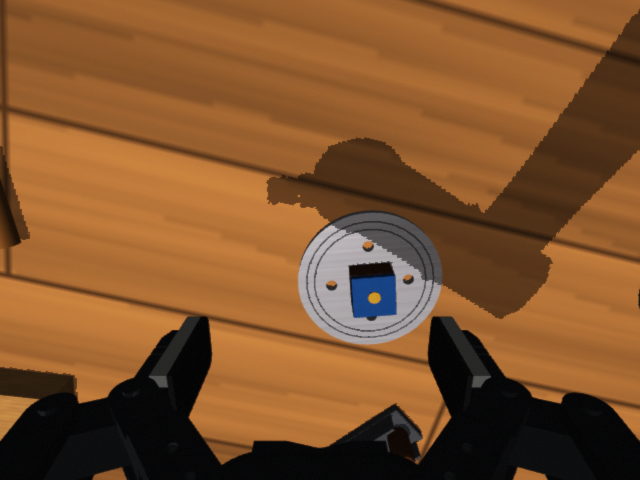

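```bash
python3 - <<'E'
from h import *
plan([506.8,-245,200],109)
E
```

```text
pos [ 435.7 -317.1  303.9] yaw of tool y 103.49 F [-1.  -0.7  1. ] T [ 0.05  0.01 -0.02] w 85.6 t 4.2
shift [-0.86   0.535  1.039] ('turn z', np.float64(-0.19231364547694302))
```

Request:
apply_moves([
  [[-0.2, 0.13, 0.2, 0, 0, -0.05, 1], [-0.45, 0.27, 0.45, 0, 0, -0.1, 1], [-0.65, 0.4, 0.7, 0, 0, -0.15, 1], [-0.86, 0.535, 0.95, 0, 0, -0.192, 1], [-0.86, 0.535, 1, 0, 0, -0.192, 1], [-0.86, 0.535, 1, 0, 0, -0.192, 1]],
])

```text
clock: 4.8
position: [506.9, -244.5, 202.9]
ee_rot: [-0.166, 0.986, 0.0, -0.001]
contact_force: [-0.2, -0.3, -0.2]
gripper_width: 85.1
```

```bash
python3 - <<'E'
from h import *
p=shot('wrist','w2.png')
plan([506.8,-245,88],109)
hsv=cv2.cvtColor(p['img'],cv2.COLOR_RGB2HSV)
b=((hsv[...,0]>95)&(hsv[...,0]<125)&(hsv[...,1]>120)&(hsv[...,2]>100)).astype(np.uint8)
n,L,st,ct=cv2.connectedComponentsWithStats(b)
for i in range(1,n):
    if st[i][4]>200:
        c,_=cv2.findContours((L==i).astype(np.uint8),0,1)
        ap=cv2.approxPolyDP(c[0],6,True)[:,0]
        W=np.array([onz(p,a,44)[:2] for a in ap]);print(st[i],ap.tolist(),W.round(1).tolist(),W.mean(0))
        e=np.roll(W,-1,0)-W;print(np.degrees(np.arctan2(e[:,1],e[:,0])).round(1),np.linalg.norm(e,axis=1).round(1))
E
```

```text
pos [ 507.2 -245.   204.1] yaw of tool y 109.03 F [ 0.2 -0.9  0.7] T [ 0.   -0.03  0.02] w 85.2 t 4.85
shift [0.003 0.002 1.161] ('turn z', np.float64(0.0008996590052187337))
```

View pics/w2.png

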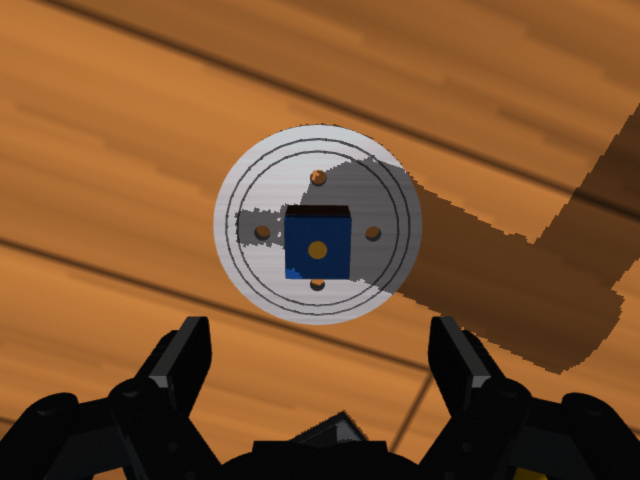

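```bash
python3 - <<'E'
from h import *
p=shot('wrist')
for a in [(317.5,250),(285,217),(351,217),(351,279),(285,279)]: print(onz(p,a,44).round(1))
for a in [(262,233),(373,233),(318,177)]: print('hole',onz(p,a,10).round(1))
E
```

```text
[ 508.3 -245.7   44. ]
[ 494.4 -271.8   44. ]
[ 481.1 -233.3   44. ]
[ 520.2 -218.5   44. ]
[ 534.3 -259.2   44. ]
hole [ 520.9 -283.8   10. ]
hole [ 494.8 -208.4   10. ]
hole [ 469.7 -258.9   10. ]
```

Request:
apply_moves([
  [[0, 0, 0.2, 0, 0, 0, 1], [0, 0, 0.45, 0, 0, 0, 1], [0, 0, 0.7, 0, 0, 0, 1], [0, 0, 0.9, 0, 0, 0, 1], [0, 0, 0.9, 0, 0, 0, 1], [0, 0, 0.9, 0, 0, 0, 1]],
])

```text
clock: 5.5
position: [507.9, -245.1, 115.3]
ee_rot: [-0.165, 0.986, -0.001, 0.001]
contact_force: [-0.6, -0.5, 0.0]
gripper_width: 85.1
```

Request:
apply_moves([
  [[0, 0, 0.1, 0, 0, 0, 1], [0, 0, 0.2, 0, 0, 0, 1], [0, 0, 0.25, 0, 0, 0, 1], [0, 0, 0.25, 0, 0, 0, 1], [0, 0, 0.25, 0, 0, 0, 1]],
])

```text
clock: 6.0
position: [507.6, -244.2, 88.8]
ee_rot: [-0.166, 0.986, -0.0, -0.0]
contact_force: [-0.3, -0.2, -0.1]
gripper_width: 85.4
```

```bash
python3 - <<'E'
from h import *
p=shot('wrist','w3.png')
plan([506.8,-245,88],109)
E
```

```text
pos [ 507.7 -244.3   89.1] yaw of tool y 109.08 F [-0.4 -0.4  0.2] T [ 0.02 -0.01 -0.01] w 85.2 t 6.05
shift [ 0.011 -0.004  0.011] ('turn z', np.float64(0.0029665939477137057))
```

View pics/w3.png

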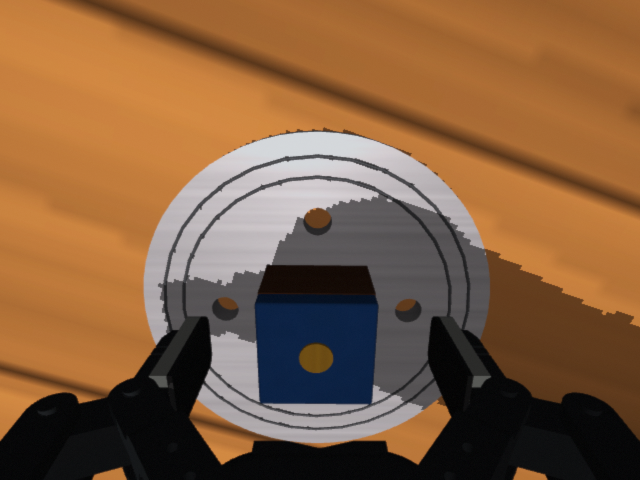

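Block centred at (316,355), square to the jaws at columns 195/445. Close.

Request:
apply_moves([
  [[0, 0, 0, 0, 0, 0, 0.3], [0, 0, 0, 0, 0, 0, 0], [0, 0, 0, 0, 0, 0, -0.3], [0, 0, 0, 0, 0, 0, -0.6], [0, 0, 0, 0, 0, 0, -1], [0, 0, 0, 0, 0, 0, -1], [0, 0, 0, 0, 0, 0, -1], [0, 0, 0, 0, 0, 0, -1], [0, 0, 0, 0, 0, 0, -1], [0, 0, 0, 0, 0, 0, -1]],
])

```text
clock: 7.05
position: [508.1, -244.5, 89.6]
ee_rot: [-0.166, 0.986, -0.0, 0.001]
contact_force: [0.5, -0.9, 6.1]
gripper_width: 41.2
```

Request:
apply_moves([
  [[0, 0, -0.05, 0, 0, 0, -1], [0, 0, -0.2, 0, 0, 0, -1], [0, 0, -0.4, 0, 0, 0, -1], [0, 0, -0.6, 0, 0, 0, -1], [0, 0, -0.8, 0, 0, 0, -1], [0, 0, -1, 0, 0, 0, -1], [0, 0, -1, 0, 0, 0, -1], [0, 0, -1, 0, 0, 0, -1]],
])

```text
clock: 7.85
position: [506.3, -243.7, 187.3]
ee_rot: [-0.165, 0.986, 0.001, -0.001]
contact_force: [-0.2, -0.3, -5.6]
gripper_width: 41.0
```

```bash
python3 - <<'E'
from h import *
p=shot('wrist','w4.png');shot('side','s4.png')
plan([477,301,290],102.5)
E
```

```text
pos [ 506.1 -243.8  186.7] yaw of tool y 109.03 F [ 0.2 -0.1 -5. ] T [ 0.01  0.02 -0.04] w 41.0 t 7.95
shift [-1.497  5.248 -1.022] ('turn z', np.float64(0.2278185353107905))
```

View pics/w4.png

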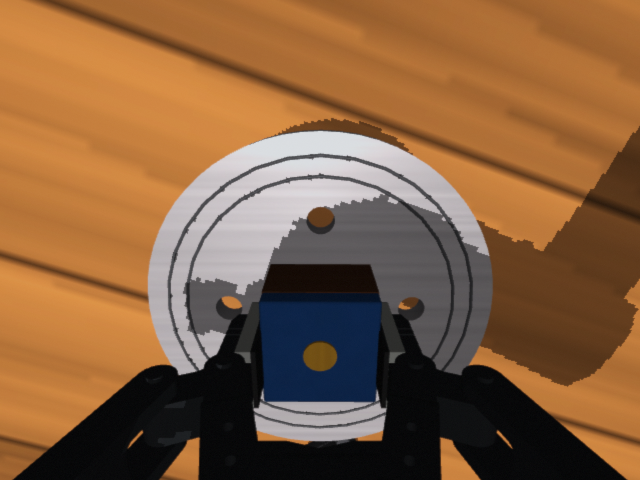

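Request:
apply_moves([
  [[-0.05, 0.15, -0.15, 0, 0, 0, -1], [-0.1, 0.35, -0.3, 0, 0, 0, -1], [-0.15, 0.55, -0.4, 0, 0, 0, -1], [-0.2, 0.72, -0.5, 0, 0, 0, -1], [-0.25, 0.87, -0.6, 0, 0, 0, -1]],
])

```text
clock: 8.45
position: [502.0, -152.3, 249.0]
ee_rot: [-0.166, 0.986, 0.0, -0.001]
contact_force: [0.8, 0.3, -5.3]
gripper_width: 41.0
```

Request:
apply_moves([
  [[-0.05, 0.2, -0.1, 0, 0, 0, -1], [-0.1, 0.4, -0.2, 0, 0, 0, -1], [-0.15, 0.55, -0.3, 0, 0, 0, -1], [-0.2, 0.72, -0.4, 0, 0, 0, -1], [-0.25, 0.87, -0.4, 0, 0, 0, -1]],
])

```text
clock: 8.95
position: [497.9, -62.0, 290.2]
ee_rot: [-0.166, 0.986, 0.0, 0.001]
contact_force: [1.1, -0.4, -4.4]
gripper_width: 41.1
```

Request:
apply_moves([
  [[-0.05, 0.2, 0, 0, 0, 0, -1], [-0.1, 0.4, 0, 0, 0, 0, -1], [-0.15, 0.55, 0, 0, 0, 0, -1], [-0.2, 0.72, 0, 0, 0, 0, -1], [-0.25, 0.87, 0, 0, 0, 0, -1]],
])

```text
clock: 9.45
position: [492.2, 28.2, 288.6]
ee_rot: [-0.166, 0.986, 0.0, -0.001]
contact_force: [-0.2, 0.4, -5.0]
gripper_width: 40.7
```

Request:
apply_moves([
  [[-0.05, 0.2, 0, 0, 0, 0, -1], [-0.1, 0.4, 0, 0, 0, 0, -1], [-0.15, 0.55, 0, 0, 0, 0, -1], [-0.2, 0.72, 0, 0, 0, 0, -1], [-0.25, 0.87, 0, 0, 0, 0, -1], [-0.25, 0.87, 0, 0, 0, 0, -1], [-0.25, 0.87, 0, 0, 0, 0, -1]],
])

```text
clock: 10.15
position: [487.9, 117.7, 288.7]
ee_rot: [-0.166, 0.986, -0.0, -0.001]
contact_force: [-0.1, -0.6, -5.3]
gripper_width: 41.2
```

```bash
python3 - <<'E'
from h import *
plan([477,301,290],102.5)
p=shot('wrist','w5.png');
for l,z in [('seat',90),('pin_tip',120)]:
    print(l,[(round(float(d['conf']),2),np.round(d['at'],1).tolist(),onz(p,d['at'],z).round(1)) for d in arm.mark_of(l,p)])
E
```

```text
pos [487.9 117.7 288.7] yaw of tool y 109.12 F [-0.1 -0.6 -5.3] T [-0.03 -0.05  0.04] w 41.2 t 10.15
shift [-0.497  1.768 -0.014] ('turn z', np.float64(0.2310303198490877))
seat [(0.84, [552.0, 292.3], array([475.7, 303.7,  90. ])), (0.4, [318.9, 357.4], array([590.7, 153.2,  90. ]))]
pin_tip [(0.74, [572.2, 307.9], array([474.2, 299.2, 120. ]))]
```

View pics/w5.png

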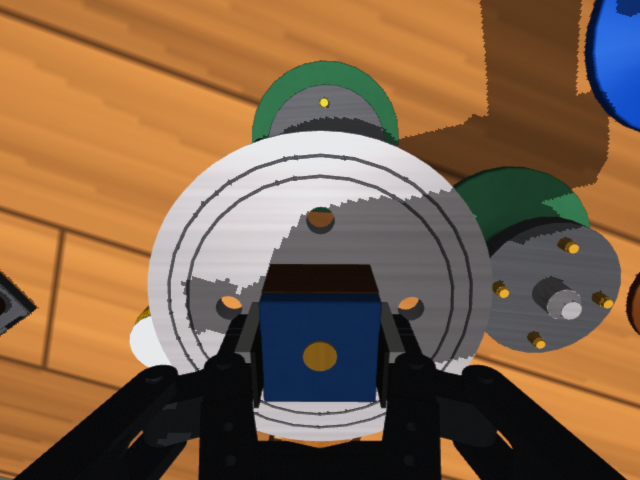

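The target stand's hub and studs are visible at right (hub centre ~(553,290), pin tip ~(569,311)); zoom for exact pin and stud tips.

```bash
python3 - <<'E'
import cv2
t=cv2.imread('pics/w5.png')[215:365,480:640]
cv2.imwrite('pics/w5a.png',cv2.resize(t,None,fx=4,fy=4,interpolation=cv2.INTER_NEAREST))
E
```

```text
(no output)
```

View pics/w5a.png

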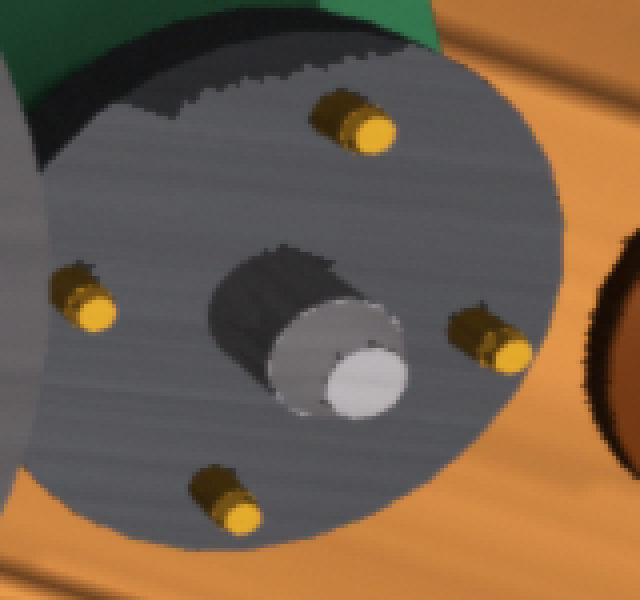

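```bash
python3 - <<'E'
from h import *
p=shot('wrist')
f=lambda a:(480+(a[0]+.5)/4-.5,215+(a[1]+.5)/4-.5)
print('pin',onz(p,f((366,383)),120).round(1))
S=np.array([onz(p,f(a),102)[:2] for a in [(376,136),(513,357),(241,518),(98,313)]]);print(S.round(1),S.mean(0))
d=S-S.mean(0);a=np.degrees(np.arctan2(d[:,1],d[:,0]));print(a,np.mean((a+45)%90-45),np.linalg.norm(d,axis=1))
# check same method on plate hold: block dot 
plan([477,301,290],102.5)
print('dot',onz(p,(319.5,356),288.7-89+44))
print('block corners',[onz(p,a,288.7-89+44).round(1) for a in [(264,303),(379,303),(374,402),(264,402)]])
E
```

```text
pin [476.8 298.9 120. ]
[[438.1 290.4]
 [468.1 337.8]
 [515.6 307.4]
 [485.3 260.4]] [476.78142164 299.00308219]
[-167.5151196   102.6095626    12.23510808  -77.54421381] 12.446334317511827 [39.58027116 39.7504066  39.6872466  39.57730756]
pos [488.2 116.8 288.8] yaw of tool y 109.02 F [ 0.5  0.1 -4.4] T [-0.02 -0.   -0.02] w 41.1 t 10.35
shift [-0.495  1.778 -0.012] ('turn z', np.float64(0.22767453311956587))
dot [486.37419882 116.42469407 243.7       ]
block corners [array([472.9,  92.3, 243.7]), array([460.4, 128.3, 243.7]), array([498.5, 141.7, 243.7]), array([511.7, 103.7, 243.7])]
```

Request:
apply_moves([
  [[-0.05, 0.2, 0, 0, 0, 0.05, -1], [-0.1, 0.4, 0, 0, 0, 0.1, -1], [-0.15, 0.6, 0, 0, 0, 0.15, -1], [-0.2, 0.8, 0, 0, 0, 0.229, -1], [-0.24, 0.9, 0, 0, 0, 0.229, -1], [-0.24, 0.9, 0, 0, 0, 0.229, -1]],
])

```text
clock: 10.95
position: [481.8, 211.0, 288.8]
ee_rot: [-0.11, 0.994, -0.0, 0.0]
contact_force: [-0.4, 0.1, -5.1]
gripper_width: 41.1
```

```bash
python3 - <<'E'
from h import *
plan([477.5,300,290],102.45)
E
```

```text
pos [481.8 211.  288.8] yaw of tool y 102.61 F [-0.4  0.1 -5.1] T [-0.03 -0.02 -0.03] w 41.1 t 10.95
shift [-0.152  0.878 -0.012] ('turn z', np.float64(0.005410897826280957))
```

Request:
apply_moves([
  [[-0.03, 0.2, 0, 0, 0, 0.005, -1], [-0.07, 0.4, 0, 0, 0, 0.005, -1], [-0.1, 0.6, 0, 0, 0, 0.005, -1], [-0.15, 0.78, 0, 0, 0, 0.005, -1], [-0.152, 0.878, 0, 0, 0, 0.005, -1], [-0.152, 0.878, 0.2, 0, 0, 0.005, -1], [-0.152, 0.878, 0.4, 0, 0, 0.005, -1], [-0.152, 0.878, 0.6, 0, 0, 0.005, -1], [-0.152, 0.878, 0.7, 0, 0, 0.005, -1], [-0.152, 0.878, 0.7, 0, 0, 0.005, -1]],
])

```text
clock: 11.95
position: [476.8, 298.9, 217.3]
ee_rot: [-0.108, 0.994, -0.001, -0.002]
contact_force: [-0.5, 0.2, -5.4]
gripper_width: 41.2
```

```bash
python3 - <<'E'
from h import *
p=shot('wrist','w6.png');q=shot('side','s6.png');t=shot('top','t6.png')
plan([477.5,300,220],102.45)
for n,c in(('side',q),('top',t)):
    for l,z in [('block',219-89+44),('plate',219-89)]:
        print(n,l,[(round(float(d['conf']),2),np.round(d['at'],1).tolist(),onz(c,d['at'],z).round(1)) for d in arm.mark_of(l,c)])
im=np.hstack([cv2.resize(q['img'][200:360,190:350],(400,400)),cv2.resize(t['img'][190:310,210:330],(400,400))])
cv2.imwrite('pics/c6.png',im[:,:,::-1])
E
```

```text
pos [478.  299.8 220.1] yaw of tool y 102.39 F [-0.4 -0.1 -5.4] T [ 0.02 -0.01  0.01] w 40.8 t 12.1
shift [0.005 0.003 0.001] ('turn z', np.float64(-0.0020622791002479542))
side block [(0.77, [270.7, 251.2], array([472.9, 295.6, 174. ]))]
side plate [(0.67, [265.2, 270.6], array([481.8, 307.2, 130. ]))]
top block [(0.61, [260.0, 241.2], array([479.1, 303. , 174. ]))]
top plate [(0.55, [262.6, 242.7], array([481.2, 302.1, 130. ]))]
```

View pics/c6.png

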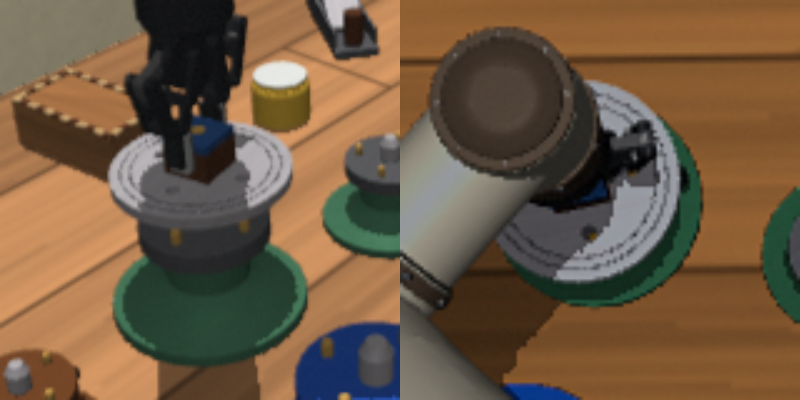

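View pics/w6.png

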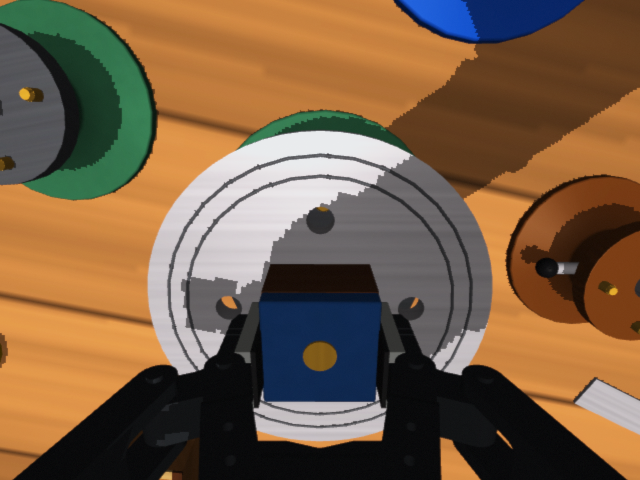

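Plate is above the pin, looks centred in side and top views. Lowering slowly, watching force.

Request:
apply_moves([
  [[0, 0, 0.03, 0, 0, 0, -1], [0, 0, 0.06, 0, 0, 0, -1], [0, 0, 0.09, 0, 0, 0, -1], [0, 0, 0.12, 0, 0, 0, -1], [0, 0, 0.14, 0, 0, 0, -1], [0, 0, 0.14, 0, 0, 0, -1]],
])

```text
clock: 12.9
position: [477.3, 299.1, 204.4]
ee_rot: [-0.108, 0.994, -0.0, -0.0]
contact_force: [-0.3, 0.5, -6.0]
gripper_width: 41.2
```

Request:
apply_moves([
  [[0, 0, 0.015, 0, 0, 0, -1], [0, 0, 0.03, 0, 0, 0, -1], [0, 0, 0.045, 0, 0, 0, -1], [0, 0, 0.06, 0, 0, 0, -1], [0, 0, 0.06, 0, 0, 0, -1], [0, 0, 0.06, 0, 0, 0, -1]],
])

```text
clock: 13.5
position: [477.7, 299.8, 199.0]
ee_rot: [-0.108, 0.994, 0.001, 0.001]
contact_force: [0.7, 2.1, -4.9]
gripper_width: 40.9
```

```bash
python3 - <<'E'
from h import *
plan([477.5,300,194],102.45)
E
```

```text
pos [477.7 299.8 199. ] yaw of tool y 102.37 F [ 0.7  2.1 -4.9] T [ 0.83 -0.12 -0.03] w 40.9 t 13.5
shift [0.002 0.002 0.05 ] ('turn z', np.float64(-0.0027249704711394453))
```

Request:
apply_moves([
  [[0, 0.005, 0, 0, 0, 0, -1], [0, 0.01, 0, 0, 0, 0, -1], [0, 0.01, 0, 0, 0, 0, -1], [0, 0.01, 0, 0, 0, 0, -1]],
])

```text
clock: 13.9
position: [477.3, 300.1, 198.9]
ee_rot: [-0.108, 0.994, -0.0, 0.0]
contact_force: [1.6, 1.5, -5.8]
gripper_width: 41.0
```

```bash
python3 - <<'E'
from h import *
for i in range(2):
    shot('side'); plan([477.5,300,194],102.45)
E
```

```text
pos [477.3 300.1 198.9] yaw of tool y 102.36 F [ 0.9  1.4 -4.9] T [ 0.29 -0.37  0.  ] w 41.0 t 13.95
shift [-0.002 -0.002  0.049] ('turn z', np.float64(-0.0031866400075555206))
pos [477.2 300.1 198.9] yaw of tool y 102.36 F [ 0.7  1.4 -4.4] T [ 0.3  -0.37 -0.03] w 41.1 t 14.0
shift [-0.002 -0.002  0.049] ('turn z', np.float64(-0.003066867288878333))
```

Request:
apply_moves([
  [[-0.006, 0.005, 0, 0, 0, 0, -1], [-0.006, 0.005, 0.01, 0, 0, 0, -1], [-0.006, 0.005, 0.02, 0, 0, 0, -1], [-0.006, 0.005, 0.03, 0, 0, 0, -1], [-0.006, 0.005, 0.03, 0, 0, 0, -1]],
])

```text
clock: 14.5
position: [477.5, 300.6, 195.5]
ee_rot: [-0.108, 0.994, -0.0, -0.0]
contact_force: [0.6, -1.1, -5.1]
gripper_width: 41.1
```

```bash
python3 - <<'E'
from h import *
plan([477.5,300,194],102.45)
E
```

```text
pos [477.5 300.6 195.5] yaw of tool y 102.36 F [ 0.6 -1.1 -5.1] T [0.02 0.01 0.05] w 41.1 t 14.5
shift [ 0.001 -0.006  0.015] ('turn z', np.float64(-0.0031393075381427847))
```

Request:
apply_moves([
  [[0, 0, 0.01, 0, 0, 0, -1], [0, 0, 0.02, 0, 0, 0, -1], [0, 0, 0.03, 0, 0, 0, -1], [0, 0, 0.03, 0, 0, 0, -1]],
])

```text
clock: 14.9
position: [477.6, 300.7, 192.7]
ee_rot: [-0.108, 0.994, -0.0, -0.0]
contact_force: [0.0, 1.3, -5.0]
gripper_width: 41.2
```

Request:
apply_moves([
  [[0, 0, 0.01, 0, 0, 0, -1], [0, 0, 0.02, 0, 0, 0, -1], [0, 0, 0.02, 0, 0, 0, -1]],
])

```text
clock: 15.2
position: [477.6, 300.8, 190.7]
ee_rot: [-0.108, 0.994, -0.0, -0.0]
contact_force: [0.1, 0.4, -5.1]
gripper_width: 41.1
```

```bash
python3 - <<'E'
from h import *
plan([477.5,300.5,180],102.45)
E
```

```text
pos [477.6 300.8 190.7] yaw of tool y 102.36 F [ 0.1  0.4 -5.1] T [-0.01 -0.02 -0.04] w 41.1 t 15.2
shift [ 0.001 -0.002  0.107] ('turn z', np.float64(-0.0030497151115552287))
```

Request:
apply_moves([
  [[0, 0, 0.01, 0, 0, 0, -1], [0, 0, 0.02, 0, 0, 0, -1], [0, 0, 0.02, 0, 0, 0, -1]],
])

```text
clock: 15.5
position: [477.6, 300.8, 188.7]
ee_rot: [-0.108, 0.994, -0.0, -0.0]
contact_force: [-0.6, 0.6, -5.1]
gripper_width: 41.3
```

Request:
apply_moves([
  [[0, 0, 0.01, 0, 0, 0, -1], [0, 0, 0.02, 0, 0, 0, -1], [0, 0, 0.02, 0, 0, 0, -1]],
])

```text
clock: 15.8
position: [477.6, 300.7, 186.7]
ee_rot: [-0.108, 0.994, -0.0, -0.0]
contact_force: [-0.5, 0.2, -6.0]
gripper_width: 41.0
```

```bash
python3 - <<'E'
from h import *
plan([477.5,300.5,180],102.45)
E
```

```text
pos [477.6 300.7 186.7] yaw of tool y 102.36 F [-0.5  0.2 -6. ] T [ 0.02 -0.   -0.03] w 41.0 t 15.8
shift [ 0.002 -0.002  0.067] ('turn z', np.float64(-0.003074448141877976))
```

No resistance and the underside is already ~4 mm below the stud tips, so the holes are over the studs. Continuing.

Request:
apply_moves([
  [[0, 0, 0.01, 0, 0, 0, -1], [0, 0, 0.02, 0, 0, 0, -1], [0, 0, 0.03, 0, 0, 0, -1], [0, 0, 0.03, 0, 0, 0, -1]],
])

```text
clock: 16.2
position: [477.6, 300.7, 183.7]
ee_rot: [-0.108, 0.994, -0.0, -0.0]
contact_force: [-0.3, 0.0, -4.9]
gripper_width: 40.9
```

Request:
apply_moves([
  [[0, 0, 0.01, 0, 0, 0, -1], [0, 0, 0.02, 0, 0, 0, -1], [0, 0, 0.025, 0, 0, 0, -1], [0, 0, 0.025, 0, 0, 0, -1]],
])

```text
clock: 16.6
position: [477.6, 300.8, 181.3]
ee_rot: [-0.108, 0.994, -0.0, -0.0]
contact_force: [0.0, -0.1, -5.2]
gripper_width: 41.2
```

```bash
python3 - <<'E'
from h import *
plan([477.5,300.5,179],102.45)
E
```

```text
pos [477.6 300.8 181.3] yaw of tool y 102.36 F [ 0.  -0.1 -5.2] T [-0.01  0.02 -0.03] w 41.2 t 16.6
shift [ 0.002 -0.002  0.023] ('turn z', np.float64(-0.00306104612047622))
```

Request:
apply_moves([
  [[0, 0, 0.01, 0, 0, 0, -1], [0, 0, 0.015, 0, 0, 0, -1], [0, 0, 0.015, 0, 0, 0, -1]],
])

```text
clock: 16.9
position: [477.6, 300.8, 179.8]
ee_rot: [-0.108, 0.994, -0.0, -0.0]
contact_force: [-0.6, 0.1, -5.0]
gripper_width: 41.2
```

Request:
apply_moves([
  [[0, 0, 0.005, 0, 0, 0, -1], [0, 0, 0.01, 0, 0, 0, -1], [0, 0, 0.01, 0, 0, 0, -1]],
])

```text
clock: 17.2
position: [477.7, 300.9, 179.6]
ee_rot: [-0.108, 0.994, -0.0, 0.0]
contact_force: [-2.8, -1.0, 0.9]
gripper_width: 41.0
```

Request:
apply_moves([
  [[0, 0, 0.005, 0, 0, 0, -1], [0, 0, 0.008, 0, 0, 0, -1], [0, 0, 0.008, 0, 0, 0, -1]],
])

```text
clock: 17.5
position: [477.7, 300.9, 179.6]
ee_rot: [-0.108, 0.994, 0.0, 0.0]
contact_force: [-4.3, -1.3, 5.2]
gripper_width: 41.5
```

```bash
python3 - <<'E'
from h import *
q=shot('side','s7.png');w=shot('wrist','w7.png')
plan([477.5,300.5,179],102.45)
im=np.hstack([cv2.resize(q['img'][220:360,200:340],(400,400)),cv2.resize(w['img'],(400,300))[:].repeat(1,0) if 0 else cv2.copyMakeBorder(cv2.resize(w['img'],(400,300)),50,50,0,0,0)])
cv2.imwrite('pics/c7.png',im[:,:,::-1])
E
```

```text
pos [477.7 300.9 179.6] yaw of tool y 102.39 F [-4.4 -0.7  4.9] T [-0.55  1.26 -0.09] w 41.2 t 17.6
shift [ 0.002 -0.003  0.006] ('turn z', np.float64(-0.0020408059369939977))
```

View pics/c7.png

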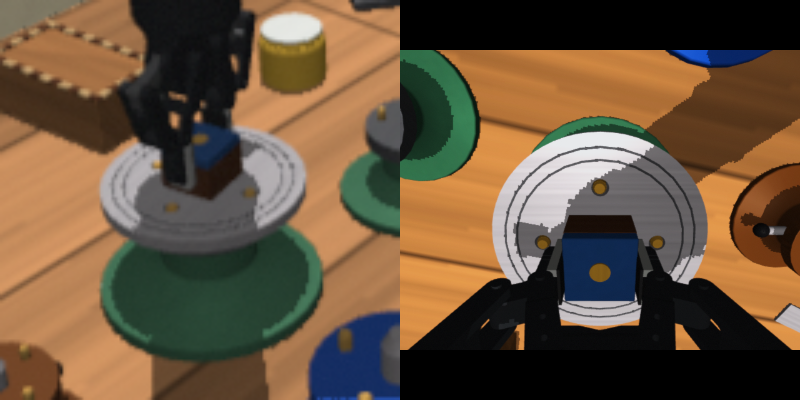

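Brass studs show in the three visible holes, and the hub is hidden under the plate. Relax the press, then release.

Request:
apply_moves([
  [[0, 0, -0.008, 0, 0, 0, -1], [0, 0, -0.008, 0, 0, 0, -1], [0, 0, -0.008, 0, 0, 0, 0.3], [0, 0, -0.008, 0, 0, 0, 0.7], [0, 0, -0.008, 0, 0, 0, 1], [0, 0, -0.008, 0, 0, 0, 1], [0, 0, -0.008, 0, 0, 0, 1], [0, 0, -0.008, 0, 0, 0, 1], [0, 0, -0.008, 0, 0, 0, 1]],
])

```text
clock: 18.5
position: [477.7, 300.8, 178.9]
ee_rot: [-0.108, 0.994, 0.0, 0.0]
contact_force: [-0.4, -0.0, -0.0]
gripper_width: 85.3
```

```bash
python3 - <<'E'
from h import *
w=shot('wrist','w8.png')
plan([477.5,300.5,279],102.45)
E
```

```text
pos [477.7 300.8 178.9] yaw of tool y 102.37 F [-0.7 -0.7 -0. ] T [ 0.03 -0.    0.03] w 85.0 t 18.55
shift [ 0.003 -0.003 -1.001] ('turn z', np.float64(-0.002901854522294378))
```

View pics/w8.png

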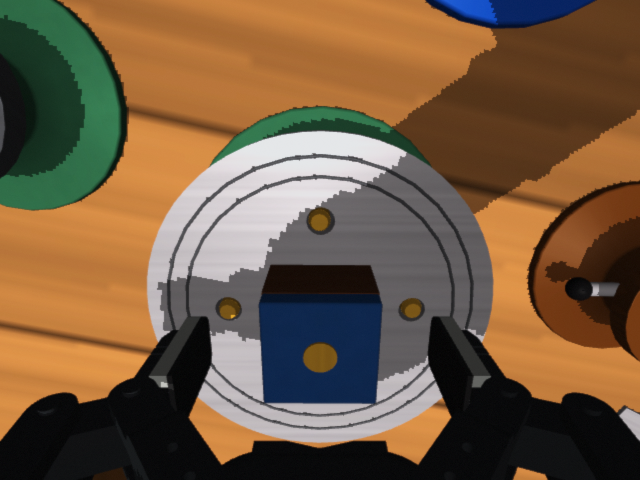

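Fingers are open and clear of the block; studs sit centred in the holes at (320,221), (228,309) and (411,309). Retreat upward.

Request:
apply_moves([
  [[0, 0, -0.1, 0, 0, 0, 1], [0, 0, -0.3, 0, 0, 0, 1], [0, 0, -0.5, 0, 0, 0, 1], [0, 0, -0.7, 0, 0, 0, 1], [0, 0, -0.9, 0, 0, 0, 1], [0, 0, -1, 0, 0, 0, 1], [0, 0, -1, 0, 0, 0, 1], [0, 0, -1, 0, 0, 0, 1]],
])

```text
clock: 19.35
position: [477.3, 300.6, 278.4]
ee_rot: [-0.108, 0.994, -0.0, -0.0]
contact_force: [0.4, 0.4, -0.4]
gripper_width: 85.3
```

```bash
python3 - <<'E'
from h import *
w=shot('wrist','w9.png');q=shot('side','s9.png');t=shot('top','t9.png')
plan([477.5,300.5,279],102.45)
a=cv2.resize(w['img'],(400,300));b=cv2.resize(q['img'][180:390,190:470],(400,300))
cv2.imwrite('pics/c9.png',np.hstack([a,b])[:,:,::-1])
d=[d for d in arm.outline_of('plate',w)][0];c,_=cv2.findContours(d['pixels'].astype(np.uint8),0,1)
e=cv2.fitEllipse(max(c,key=cv2.contourArea));print(e,onz(w,e[0],100))
for l in ['inlaid_box','wood_plane','wax_tin']: print(l,[np.round(x['box']).tolist() for x in arm.outline_of(l,t)])
E
```

```text
pos [477.3 300.5 277.7] yaw of tool y 102.36 F [-1.1 -0.4  0.6] T [ 0.01  0.03 -0.  ] w 85.3 t 19.5
shift [-0.002 -0.001 -0.013] ('turn z', np.float64(-0.0032188367510838853))
((319.8773498535156, 228.79025268554688), (208.8400115966797, 218.16754150390625), 88.96809387207031) [469.68200881 299.44641364 100.        ]
inlaid_box [[308.0, 143.0, 34.0, 63.0]]
wood_plane [[452.0, 149.0, 52.0, 57.0]]
wax_tin [[374.0, 186.0, 24.0, 32.0]]
```

View pics/c9.png

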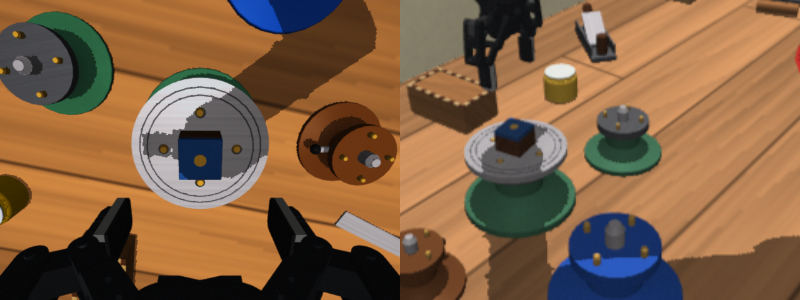

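All four holes now show brass, the plate lies flat, the arm is clear and the bystanders have not moved. Handing in.

```bash
python3 -c "
from bench import arm; print(arm.job_done())"
```

```text
the job is handed in; nothing more can be done
None
```

The work plate is home on the larger green stand and released, and the job is handed in at about 19.5 s of the 67 s allowed. No verdict came back.

- **Fit:** I gripped the plate by its block and turned it about 7° on the way, to match the stud angle seen in the wrist camera. It took the pin with at most about 2.5 N of sideways force. It then slid over the studs without any turning under pressure.
- **Seating:** It stopped at TCP height 179.6 mm, against about 179 mm expected. I pressed it down with roughly 10 N before letting go.
- **Last checks:** After release the camera showed brass in all four holes. The plate looked flat on the hub, the arm was clear and the wrist force was about zero. The box, plane and tin stayed within a few pixels of where they started.
- **One disagreement:** The last outline fit of the plate put its centre at x = 470 mm, against 477.5 mm from the arm's position. I did not resolve it. I think it is a fit error, since the ellipse was fitted to the angled wrist view with the block in it, and the studs sitting in all four holes contradict it.

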